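# Tap home the wedge of the specimen block clamp

### The arm

A 6-joint arm with a two-finger parallel gripper is mounted at the origin on a cart in front of the work surface, level with it; the furniture and walls round the work are solid. World frame = base frame: x ahead of the robot, y to its left, z up, the work surface at z = 0. Lengths are in m, angles in rad, forces in N, time in s.
With the tool pointing down it reaches from about 0.425 to 0.95 m from the base axis. Payload 14.7 kg.
Tool frame: the origin (TCP) lies midway between the tips of the shut fingers; the grasp point (between the pads) lies 19 mm behind it; y points along the fingers, z is the direction in which the jaws open and shut, and the axes are right-handed (so a half turn about y gives the same grasp; the last joint's range is limited). The gripper opens to 85 mm and grips with 20 to 120 N. Pads are 22 mm wide; open, the fingers measure 114 mm over their backs; the gripper's body (76 mm by 85 mm) begins 54 mm behind the grasp point. The pads swing forward as they close: fully open they stand 13 mm farther back than shut.
Start: joints at [1.251, 0.48, 1.596, -0, 1.065, -0.047], TCP at [0.175, 0.626, 0.231] pointing down, gripper open.
Joint ranges: [-2.75, 2.75], [-0.82, 2.05], [0.23, 2.67], [-1.56, 4.7], [0.09, 2.69], [-2.92, 2.92]. Speed limits (rad/s): [1.89, 1.89, 2.39, 3.01, 3.01, 3.01].

### API

Orientations are given as a unit quaternion [x, y, z, w].
In Python, from plant import telemetry, imaging, workorder gives the robot as it stands. The module is installed in compiled form; this text tells all that it offers.
- The arm moves only by the tool play_rows, never from a script. Its argument "deltas" is one flat list of numbers, 7 for each row, row after row: the shift along the tool's x, y, z in mm, then the turn, a rotation vector about the tool's x, y, z in degrees, then the gripper command: -1 is shut, 1 is fully open, values between are in proportion. A call has 1 to 12 rows; each row shifts and turns the commanded pose from where the row before left it, along the tool's axes as they then stand; what a row does not reach is not made up. A row lasts 1/12 s, in which the tool goes at most 41.7 mm and 7.16 degrees, less where a joint would pass 70% of its speed; a pose out of reach is approached as far as the arm can. A call with a gripper value outside its range is refused whole. The fingers move at their own pace and stop on an object; "newtons" is the grip in N (left out, the last holds). Time passes only in rows, so rows that do not move let the fingers close. It gives the time, the measured TCP pose, the force and the opening at its end, in the units of the state.
- telemetry.state(): the state, without advancing time (a new reading comes with each control period).
- imaging.get_image(name): name is "scene" or "top" or "wrist"; returns a dict with "color" (420x560x3 uint8, red, green, blue), "vertical_fov" (degrees; the focal length in pixels is half the picture's height over the tangent of half this angle, whatever the lens; pixels are square), "cx", "cy" (the principal point, pixels), "R" (3x3) and "t" (3): a world point X has camera coordinates R X + t. Camera axes: x right, y down, z forward; pixel columns grow to the right and rows downward; lengths in m; the calibration is good to about 2 mm. A picture is of the moment at which its call begins. There is no depth.
- workorder.finish_job(): hands the job in, once; it reports no verdict.
The state is a dict: "t": time; "joints": joint angles; "qvel": joint speeds; "tau": joint torques, N m; "position": TCP position; "eef_rot": TCP orientation; "contact_force": force on the tool from outside, world axes, zero at the start; "wrist_torque": the same for the moment, N m; "grip_width": opening from 0.0 (shut) to 1.0 (fully open).
Only numpy, scipy, OpenCV 4.12 (cv2) and the standard library are available. Lean on these libraries where they do the work, as an engineer would, in place of code of your own. Each camera call takes 0.05 s, during which the arm holds its last target.

### The job

Pick up the small white-faced mallet by its handle and tap the steel wedge of the grey block clamp sideways into the clamp, in two or more separate blows drawing the mallet a couple of centimetres back off the wedge in between, until it goes no further and its orange band has vanished inside. Then lay the mallet flat on the worktop, clear of the clamp, and let go. Only the mallet may touch the wedge; leave the forceps, the tally counter and the prep pad where they are.

Things in the scene. Friction and masses are not known exactly. Their poses are not given: they have to be found in the camera images.
- mallet_grip (a point): Grip point on the loose mallet (white round faces, aluminium head, blue handle, black butt; 140 mm from head axis to butt, 0.2 kg), which lies flat: mid-handle, 18 mm above the surface it lies on. Handle here 18 mm wide (y), 20 mm tall (z). x points along the handle to the head, whose axis is 55 mm ahead; the butt ends 85 mm behind. z is up, y parallel to the head's axis.
- mallet_head (a point): Centre of the mallet's head, at the same height as the grip point and 55 mm ahead of it along x. The head is a cylinder 36 mm in diameter and 70 mm long along y: its two striking faces lie 35 mm to either side of this point along y. Same axes as mallet_grip.
- mallet: The whole mallet. Its origin is 18 mm straight below mallet_grip, on the underside; same axes.
- wedge_end (a point): Centre of the upright striking face (26 x 26 mm) at the thick end of the steel wedge, 40 mm above the worktop; moves with the wedge. z is up, y points out of the face: the wedge is driven along -y. The bare steel end block, 25 mm long, always stays proud of the clamp; between it and the clamp an orange band shows, as long as the travel that is left.
- wedge (a joint): Travel of the wedge into the clamp in m: 0 is furthest out, 0.030 is fully home, where it stops hard (the jaw is then tight on the block). It starts between 0 and 0.008. It stays where it is left and takes a steady push of about 3 N at first and 4.5 N at the end.
- clamp: Grey clamp fixed to the worktop, 100 mm (x) by 120 mm (y), 64 mm high, with a blue and white specimen block in its jaws. Origin at the centre of its underside, axes as wedge_end. The wedge enters its +y side, 20.5 mm to the -x side of the centre, 40 mm up; the wedge's face is 105 mm from the centre along y when furthest out, 75 mm when home.
- prep_pad: Bystander: a white and orange sealed pad sachet, 50 x 50 x 7 mm, lying on the worktop behind. Leave alone.
- forceps: Bystander: loose steel forceps, 117 mm long and 17 mm wide, 11 mm thick, lying on the worktop. The mallet and the forceps may have changed places (left or right of the clamp). Leave alone.
- tally_counter: Bystander: round grey hand tally counter, 61 mm, standing on the worktop behind. Leave alone.
Things that resemble listed ones, but are neither listed nor needed, are in the scene too. There is more than one size of the mallet; the job needs the larger.

How it is judged:
On the way, in this order (a step that is already met when the one before it is completed fails the run):
1. the mallet is held by the fingers off the worktop (height (world z) of mallet_grip above 0.03 m and contact force between the fingers and mallet above 1 N), for 0.2 s.
2. the held mallet strikes the wedge and it moves in past 11 mm (value of joint wedge above 0.011 m and contact force between the fingers and mallet above 1 N and contact force between mallet and wedge above 0.5 N).
3. the mallet is drawn back off the wedge (its head's centre over 45 mm from the wedge's face) (distance between mallet_head and wedge_end above 0.045 m and contact force between mallet and wedge below 0.1 N and contact force between the fingers and mallet above 1 N).
4. the held mallet strikes the wedge again and the wedge is home (past 27 of 30 mm) (contact force between mallet and wedge above 0.5 N and contact force between the fingers and mallet above 1 N and value of joint wedge above 0.027 m).
At the end, for the whole second after the job is handed in: The wedge is in by at least 27 of its 30 mm, and the mallet lies flat and at rest on the worktop (grip point and head centre 10 to 26 mm above it), released and not touching clamp or wedge (value of joint wedge above 0.027 m and height (world z) of mallet_grip between 0.01 and 0.026 m and height (world z) of mallet_head between 0.01 and 0.026 m and contact force between mallet and wedge below 0.1 N and contact force between mallet and clamp below 0.1 N and linear speed of mallet below 0.02 m/s).
It fails at once if the robot itself touched the wedge (contact force between any of the fingers, the arm and wedge above 1 N).
It fails at once if a bystander was moved by more than 20 mm (distance of any of prep_pad, forceps, tally_counter from where it was at the start of the episode above 0.02 m).
It also fails if it takes over 64 s, if anything falls off the work surface, if the arm or the gripper's body presses on something with over 40 N, if the wrist force passes 120 N, or if a joint passes its speed limit or range.

## Working session

There is one attempt and no reset: what is moved stays moved. The work goes in short steps, Python scripts to look and compute and a tool call to move; the robot and the scene stay as the last step left them, time stands still between calls to the robot, and variables do not carry over. Pictures are saved under pics/ and viewed, and the job is handed in when it is done.

Besides the shell and the picture viewer there is one more tool, called after "Request:" as name(argument=value, ...) on one line, values as JSON. play_rows: Moves the arm, as the interface text tells. Its arguments: {"type":"object","properties":{"deltas":{"type":"array"},"newtons":{"type":"number"}},"required":["deltas"]}

```bash
mkdir -p pics; cat > h.py <<'E'
import numpy as np,cv2
from plant import telemetry,imaging,workorder
def grab(n,tag):
    im=imaging.get_image(n); cv2.imwrite(f'pics/{tag}.png',im['color'][:,:,::-1]); 
    np.savez(f'{tag}.npz',**{k:im[k] for k in im}); return im
def load(tag): return dict(np.load(f'{tag}.npz'))
def ray(im,u,v):
    f=210/np.tan(np.radians(float(im['vertical_fov']))/2)
    R=im['R'];t=im['t'];d=R.T@np.array([(u-im['cx'])/f,(v-im['cy'])/f,1]);return -R.T@t,d
def onz(im,u,v,z):
    c,d=ray(im,u,v);return c+d*(z-c[2])/d[2]
def proj(im,X):
    f=210/np.tan(np.radians(float(im['vertical_fov']))/2)
    p=im['R']@np.array(X)+im['t'];return p[:2]/p[2]*f+np.array([im['cx'],im['cy']])
E
python3 - <<'E'
from h import *
for n in ['scene','top','wrist']:
    im=grab(n,n+'0');print(n,im['vertical_fov'],im['cx'],im['cy'],-im['R'].T@im['t'],im['R'][2])
s=telemetry.state()
for k in s:print(k,np.round(s[k],3))
E
```

```text
scene 44.7681103766241 276.5518410540754 204.71718684568992 [-0.6359448  -0.84282132  1.11794568] [ 0.6919009   0.38856177 -0.60851696]
top 57.689315375615635 279.4695513656748 213.80121835455898 [ 0.33555784 -0.14565206  1.35151223] [ 0.20599964 -0.00732271 -0.97852467]
wrist 66.80923188186384 280.8985840690991 206.49669011216565 [0.10426431 0.64471304 0.37358893] [ 0.27768073 -0.07803224 -0.95749902]
t 0.15
joints [ 1.251  0.481  1.597 -0.     1.065 -0.047]
qvel [-0.001 -0.002 -0.001 -0.001  0.     0.001]
tau [ 1.0000e-03 -9.5115e+01 -4.3046e+01 -0.0000e+00  8.0000e-03 -0.0000e+00]
position [0.175 0.626 0.231]
eef_rot [ 0.701 -0.096  0.096 -0.7  ]
contact_force [-0.147 -0.21   0.005]
wrist_torque [ 0.014 -0.018  0.021]
grip_width 0.996
```

View pics/top0.png

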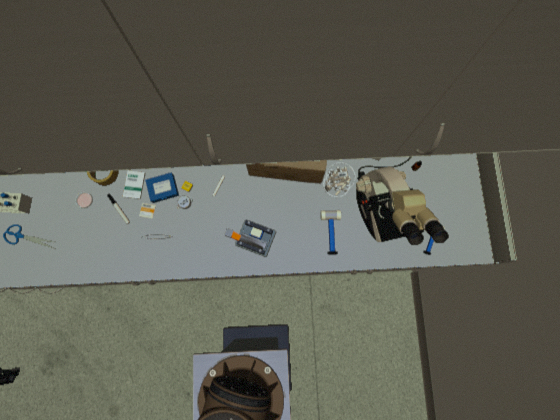

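View pics/scene0.png

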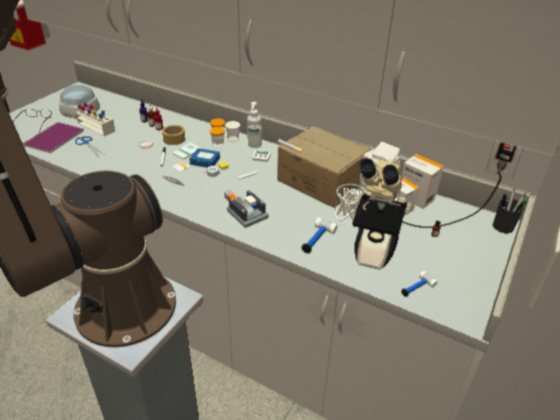

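```bash
python3 - <<'E'
from h import *
a=cv2.imread('pics/top0.png')
cv2.imwrite('pics/c1.png',cv2.resize(a[190:270,210:350],None,fx=5.7,fy=5.7,interpolation=cv2.INTER_CUBIC))
b=cv2.imread('pics/scene0.png')
cv2.imwrite('pics/c2.png',cv2.resize(b[180:300,210:350],None,fx=5,fy=5,interpolation=cv2.INTER_CUBIC))
im=load('top0')
for u,v,z in [(331,213,.018),(333,254,.018),(432,233,.01),(428,252,.01),(229,232,.04),(276,240,.064),(272,255,0),(246,216,.064),(310,272,0),(100,285,0),(320,205,.018)]:print(u,v,onz(im,u,v,z).round(3))
E
```

```text
331 213 [ 0.61  -0.34   0.018]
333 254 [ 0.464 -0.335  0.018]
432 233 [ 0.521 -0.694  0.01 ]
428 252 [ 0.455 -0.671  0.01 ]
229 232 [0.556 0.023 0.04 ]
276 240 [ 0.516 -0.139  0.064]
272 255 [ 0.472 -0.122  0.   ]
246 216 [ 0.605 -0.04   0.064]
310 272 [ 0.406 -0.253  0.   ]
100 285 [0.398 0.482 0.   ]
320 205 [ 0.641 -0.303  0.018]
```

View pics/c1.png

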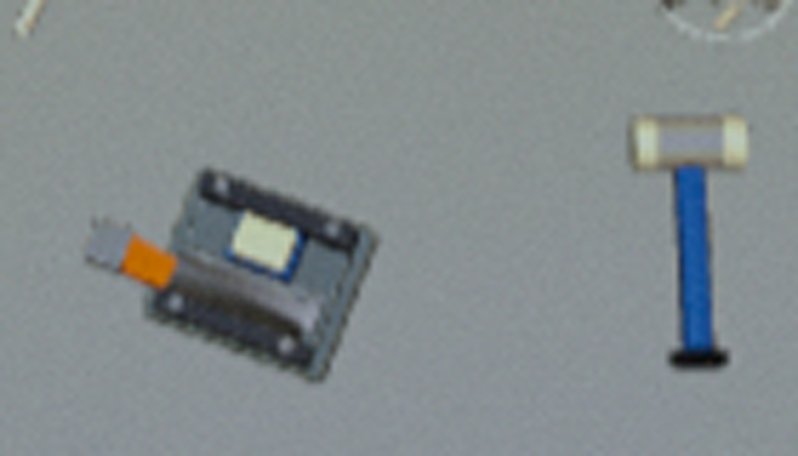

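View pics/c2.png

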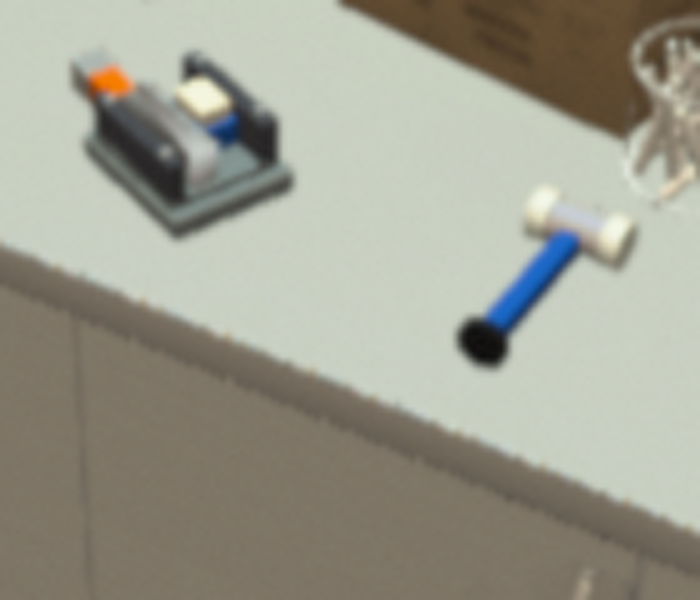

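```bash
cat >> h.py <<'E'
from scipy.spatial.transform import Rotation as Ro
from scipy.optimize import least_squares
def blob(im,lo,hi,roi=None):
    hsv=cv2.cvtColor(im['color'],cv2.COLOR_RGB2HSV);m=cv2.inRange(hsv,np.array(lo),np.array(hi))
    if roi:
        k=np.zeros_like(m);u0,v0,u1,v1=roi;k[v0:v1,u0:u1]=255;m&=k
    cs,_=cv2.findContours(m,cv2.RETR_EXTERNAL,cv2.CHAIN_APPROX_NONE)
    return m,sorted(cs,key=cv2.contourArea,reverse=True)
def delta(p,yaw,z=None,verbose=True):
    """print tool-frame deltas (mm, deg) from current measured pose to TCP p, tool down with tool z at angle yaw (world)"""
    s=telemetry.state();R=Ro.from_quat(s['eef_rot']);M=R.as_matrix()
    zz=np.array([np.cos(yaw),np.sin(yaw),0]);y=np.array([0,0,-1.]);x=np.cross(y,zz)
    T=Ro.from_matrix(np.c_[x,y,zz])
    d=M.T@(np.array(p)-s['position'])*1000
    print('pos',s['position'].round(4) if hasattr(s['position'],'round') else s['position'],'tool-shift mm (current axes)',d.round(1),'rotvec deg',(R.inv()*T).as_rotvec(degrees=True).round(2), 'shift in target axes',(T.as_matrix().T@(np.array(p)-s['position'])*1000).round(1))
E
python3 - <<'E'
from h import *
s=telemetry.state();print(Ro.from_quat(s['eef_rot']).as_matrix().round(3))
im=load('top0')
m,c=blob(im,(100,120,60),(125,255,255),(310,190,350,270));r=cv2.minAreaRect(c[0]);print(r)
p=c[0][:,0,:].astype(float);
for q in cv2.boxPoints(r):print(q,onz(im,*q,.028).round(4))
m,c=blob(im,(5,150,100),(20,255,255),(200,210,260,260));r=cv2.minAreaRect(c[0]);print(r)
for q in cv2.boxPoints(r):print(q,onz(im,*q,.053).round(4))
delta([.50,-.2,.30],np.pi/2);delta([.50,-.2,.30],-np.pi/2)
E
```

```text
[[ 0.963 -0.     0.269]
 [-0.269 -0.001  0.963]
 [-0.    -1.    -0.001]]
((331.3163146972656, 235.00967407226562), (32.218563079833984, 4.940530300140381), 86.98721313476562)
[328.00278 219.05249] [ 0.5867 -0.326   0.028 ]
[332.9365  218.79282] [ 0.5868 -0.3435  0.028 ]
[334.62985 250.96686] [ 0.4728 -0.3405  0.028 ]
[329.69614 251.22653] [ 0.4728 -0.3233  0.028 ]
((235.70004272460938, 236.10003662109375), (8.497057914733887, 5.813776969909668), 26.56505012512207)
[230.60004 236.80005] [0.5366 0.0164 0.053 ]
[233.20004 231.60004] [0.5542 0.007  0.053 ]
[240.80005 235.40002] [ 0.5397 -0.0188  0.053 ]
[238.20004 240.60004] [ 0.5221 -0.0093  0.053 ]
pos [0.175  0.6257 0.2308] tool-shift mm (current axes) [ 535.4  -68.6 -707.7] rotvec deg [ 5.000e-02 -1.563e+01 -1.000e-02] shift in target axes [ 325.   -69.2 -825.7]
pos [0.175  0.6257 0.2308] tool-shift mm (current axes) [ 535.4  -68.6 -707.7] rotvec deg [1.0000e-02 1.6437e+02 7.0000e-02] shift in target axes [-325.   -69.2  825.7]
```

View pics/wrist0.png

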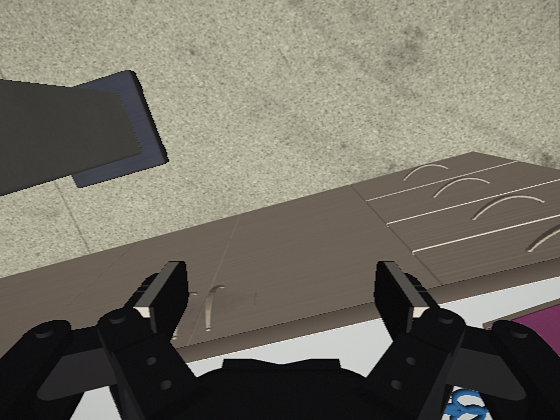

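Request:
play_rows(deltas=[28,-6,-16,0,0,0,1,28,-6,-16,0,0,0,1,28,-6,-16,0,0,0,1,28,-6,-16,0,0,0,1,28,-6,-16,0,0,0,1,28,-6,-16,0,0,0,1,28,-6,-16,0,0,0,1,28,-6,-16,0,0,0,1,28,-6,-16,0,0,0,1,28,-6,-16,0,0,0,1,28,-6,-16,0,0,0,1,28,-6,-16,0,0,0,1], newtons=100)

```text
t: 1.15
position: [0.4478, 0.3492, 0.3035]
eef_rot: [0.701, -0.096, 0.096, -0.7]
contact_force: [0.4, 1.1, 0.4]
grip_width: 1.0
```

```bash
python3 - <<'E'
from h import *
delta([.47,-.16,.34],np.pi/2);print(telemetry.state()['joints'])
E
```

```text
pos [0.4478 0.3492 0.3035] tool-shift mm (current axes) [ 158.6  -36.4 -484.3] rotvec deg [ 1.000e-02 -1.563e+01 -1.000e-02] shift in target axes [  22.2  -36.5 -509.2]
[ 6.08889209e-01  2.97679871e-01  1.69799781e+00  2.88124765e-06
  1.14609150e+00 -6.89123203e-01]
```

Request:
play_rows(deltas=[0,0,0,0,-5.2,0,1,0,0,0,0,-5.2,0,1,0,0,0,0,-5.2,0,1,2,-3,-37,0,0,0,1,2,-3,-37,0,0,0,1,2,-3,-37,0,0,0,1,2,-3,-37,0,0,0,1,2,-3,-37,0,0,0,1,2,-3,-37,0,0,0,1,2,-3,-37,0,0,0,1,2,-3,-37,0,0,0,1,2,-3,-37,0,0,0,1])

```text
t: 2.15
position: [0.4643, 0.0158, 0.3305]
eef_rot: [-0.707, 0.0, -0.0, 0.707]
contact_force: [1.4, 0.1, 0.4]
grip_width: 1.0
```

Request:
play_rows(deltas=[2,-3,-37,0,0,0,1,2,-3,-37,0,0,0,1,0,-3,-37,0,0,0,1,0,0,-37,0,0,0,1,0,0,-28,0,0,0,1,0,0,0,0,0,0,1])

```text
t: 2.65
position: [0.4686, -0.1629, 0.3392]
eef_rot: [0.708, -0.001, 0.001, -0.707]
contact_force: [-1.0, 0.0, -0.0]
grip_width: 0.999
```

```bash
python3 - <<'E'
from h import *
grab('wrist','w1');grab('top','t1');print(telemetry.state()['position'])
E
```

```text
[ 0.46833173 -0.1592587   0.33899752]
```

View pics/w1.png

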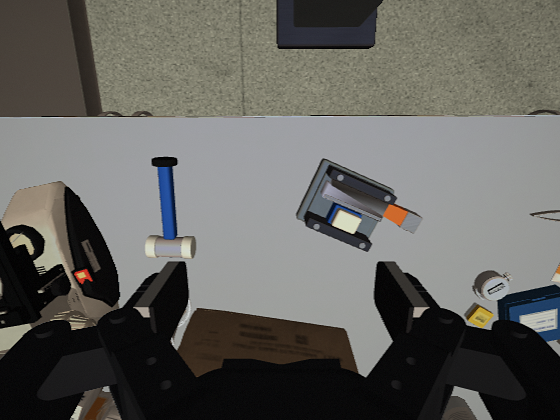

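```bash
python3 - <<'E'
from h import *
a=cv2.imread('pics/w1.png')
cv2.imwrite('pics/c3.png',cv2.resize(a[150:260,290:430],None,fx=5.7,fy=5.4,interpolation=cv2.INTER_CUBIC))
cv2.imwrite('pics/c4.png',cv2.resize(a[145:270,120:220],None,fx=4.8,fy=4.8,interpolation=cv2.INTER_CUBIC))
im=load('w1');print(-im['R'].T@im['t'])
m,c=blob(im,(100,120,60),(125,255,255),(130,140,220,260));r=cv2.minAreaRect(c[0]);print(r)
for q in cv2.boxPoints(r):print(q,onz(im,*q,.028).round(4))
m,c=blob(im,(0,0,150),(180,80,255),(135,230,205,265))
for k in c[:3]:
    print(cv2.contourArea(k),cv2.minAreaRect(k))
m,c=blob(im,(5,150,100),(20,255,255),(370,190,430,240));r=cv2.minAreaRect(c[0]);print(r)
ap=cv2.approxPolyDP(c[0],2,True)[:,0];print(ap)
for q in ap:print(q,onz(im,*map(float,q),.053).round(4))
E
```

```text
[ 0.3950534  -0.16331888  0.48199902]
((166.2617645263672, 202.90292358398438), (72.86167907714844, 12.041351318359375), 85.60128784179688)
[157.46469 167.04115] [ 0.472 -0.341  0.028]
[169.47058 166.11763] [ 0.4708 -0.3236  0.028 ]
[175.05884 238.7647 ] [ 0.5831 -0.3269  0.028 ]
[163.05295 239.68822] [ 0.5845 -0.3455  0.028 ]
1742.0 ((169.5, 247.0), (34.0, 69.0), 90.0)
((394.8000793457031, 213.90003967285156), (20.124608993530273, 16.099689483642578), 26.56505012512207)
[[389 204]
 [383 215]
 [399 225]
 [407 211]]
[389 204] [ 0.5214 -0.0123  0.053 ]
[383 215] [ 0.5377 -0.0193  0.053 ]
[399 225] [0.5528 0.005  0.053 ]
[407 211] [0.5318 0.0141 0.053 ]
```

View pics/c3.png

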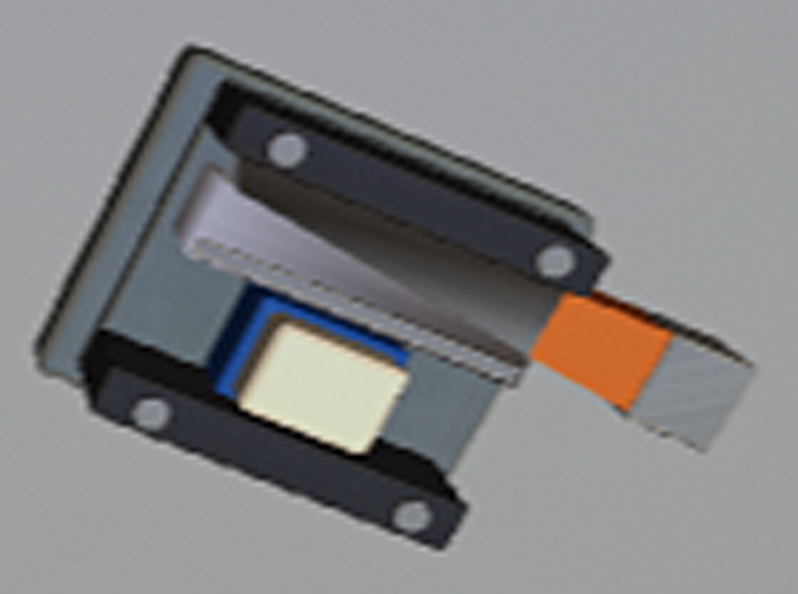

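View pics/c4.png

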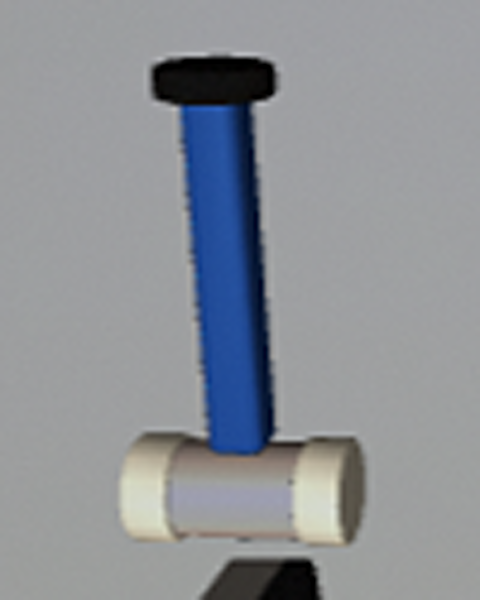

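```bash
python3 - <<'E'
from h import *
im=load('w1')
f=lambda x,y:(290+(x+.5)/5.7-.5,150+(y+.5)/5.4-.5)
P=[onz(im,*f(*q),.053) for q in [(668,335),(752,372),(707,450),(628,412)]]
for p in P:print(p.round(4))
print('face c',(P[1]+P[2])/2,'len',np.linalg.norm(P[1]-P[0]),np.linalg.norm(P[2]-P[3]),'wid',np.linalg.norm(P[1]-P[2]))
for a,b in [(P[1],P[0]),(P[2],P[3])]:d=a-b;print('wedge y ang',np.degrees(np.arctan2(d[1],d[0])))
B=[onz(im,*f(*q),.064) for q in [(287,150),(556,262),(152,413),(411,516)]]
for p in B:print(p.round(4))
for i,j in [(1,0),(3,2)]:d=B[i]-B[j];print('clamp y ang',np.degrees(np.arctan2(d[1],d[0])),np.linalg.norm(d))
d=B[0]-B[2]; d2=B[1]-B[3];print([np.degrees(np.arctan2(e[1],e[0])) for e in(d,d2)]);c=sum(B)/4;print('clamp c',c)
th=np.radians(68);
g=lambda x,y:(120+(x+.5)/4.8-.5,145+(y+.5)/4.8-.5)
# handle top-face edges: left (183,105)-(210,450); right (232?)
for n,q,z in [('butt c',(213,80),.018),('headL',(120,490),.018),('headR',(364,490),.018),('headtop al',(238,443),.036),('hL0',(183,110),.028),('hL1',(210,448),.028),('hR0',(250,110),.008),('hR1',(270,440),.008)]:print(n,onz(im,*g(*q),z).round(4))
t=load('t1')
m,c=blob(t,(100,120,60),(125,255,255),(310,190,350,270));r=cv2.minAreaRect(c[0]);print(r)
for q in cv2.boxPoints(r):print(q,onz(t,*q,.028).round(4))
E
```

```text
[0.5328 0.0139 0.053 ]
[0.5431 0.036  0.053 ]
[0.5651 0.0273 0.053 ]
[0.5542 0.0062 0.053 ]
face c [0.55410038 0.03167331 0.053     ] len 0.024388142344008285 0.02376075447034018 wid 0.02363679002482028
wedge y ang 64.94094911078942
wedge y ang 62.705230553854626
[ 0.4809 -0.0851  0.064 ]
[ 0.5098 -0.0195  0.064 ]
[ 0.5499 -0.1147  0.064 ]
[ 0.5791 -0.0493  0.064 ]
clamp y ang 66.17905217990565 0.07170208958202473
clamp y ang 65.98284868120253 0.0716629883808385
[np.float64(156.7298124677348), np.float64(156.69798327490685)]
clamp c [ 0.52991019 -0.06713689  0.064     ]
butt c [ 0.4653 -0.3344  0.018 ]
headL [ 0.6005 -0.3801  0.018 ]
headR [ 0.6008 -0.2996  0.018 ]
headtop al [ 0.5767 -0.3326  0.036 ]
hL0 [ 0.4727 -0.3407  0.028 ]
hL1 [ 0.5816 -0.3447  0.028 ]
hR0 [ 0.4763 -0.3276  0.008 ]
hR1 [ 0.587  -0.3324  0.008 ]
((331.319091796875, 235.06216430664062), (32.11344528198242, 4.940530300140381), 86.98721313476562)
[328.0083  219.15747] [ 0.5863 -0.326   0.028 ]
[332.94202 218.8978 ] [ 0.5864 -0.3435  0.028 ]
[334.62988 250.96686] [ 0.4728 -0.3405  0.028 ]
[329.69617 251.22653] [ 0.4728 -0.3233  0.028 ]
```

```bash
python3 - <<'E'
from h import *
im=load('w1');t=load('t1')
for z in (0,.05,.1,.15,.2,.3):print(z,[onz(im,*q,z).round(3) for q in ((118,250),(68,185),(100,220))],[onz(t,*q,z).round(3) for q in ((357,180),(378,240),(365,205))])
a=cv2.imread('pics/t1.png');cv2.imwrite('pics/c5.png',cv2.resize(a[150:270,310:460],None,fx=5,fy=5,interpolation=cv2.INTER_CUBIC))
delta([.546,-.3352,.12],np.radians(87.8))
E
```

```text
0 [array([ 0.614, -0.433,  0.   ]), array([ 0.504, -0.494,  0.   ]), array([ 0.562, -0.454,  0.   ])] [array([ 0.733, -0.448,  0.   ]), array([ 0.507, -0.502,  0.   ]), array([ 0.637, -0.468,  0.   ])]
0.05 [array([ 0.591, -0.405,  0.05 ]), array([ 0.493, -0.46 ,  0.05 ]), array([ 0.544, -0.424,  0.05 ])] [array([ 0.718, -0.437,  0.05 ]), array([ 0.501, -0.489,  0.05 ]), array([ 0.626, -0.456,  0.05 ])]
0.1 [array([ 0.569, -0.377,  0.1  ]), array([ 0.482, -0.425,  0.1  ]), array([ 0.527, -0.394,  0.1  ])] [array([ 0.704, -0.425,  0.1  ]), array([ 0.494, -0.476,  0.1  ]), array([ 0.615, -0.444,  0.1  ])]
0.15 [array([ 0.546, -0.349,  0.15 ]), array([ 0.47 , -0.391,  0.15 ]), array([ 0.51 , -0.364,  0.15 ])] [array([ 0.689, -0.414,  0.15 ]), array([ 0.488, -0.463,  0.15 ]), array([ 0.604, -0.432,  0.15 ])]
0.2 [array([ 0.523, -0.321,  0.2  ]), array([ 0.459, -0.357,  0.2  ]), array([ 0.493, -0.333,  0.2  ])] [array([ 0.674, -0.403,  0.2  ]), array([ 0.482, -0.449,  0.2  ]), array([ 0.593, -0.42 ,  0.2  ])]
0.3 [array([ 0.478, -0.265,  0.3  ]), array([ 0.436, -0.288,  0.3  ]), array([ 0.458, -0.273,  0.3  ])] [array([ 0.645, -0.381,  0.3  ]), array([ 0.469, -0.423,  0.3  ]), array([ 0.57 , -0.397,  0.3  ])]
pos [ 0.4683 -0.1593  0.339 ] tool-shift mm (current axes) [  78.3  218.9 -175.8] rotvec deg [-0.02  2.03 -0.03] shift in target axes [  84.4  219.  -172.8]
```

View pics/c5.png

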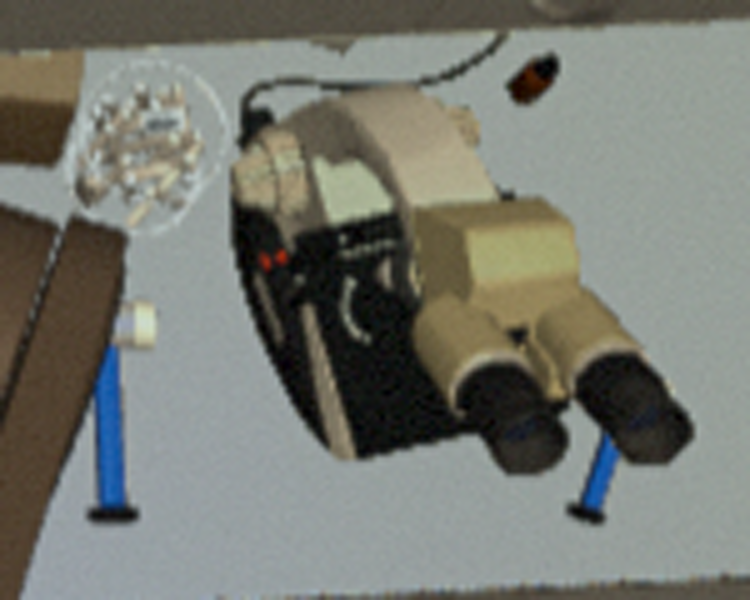

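Request:
play_rows(deltas=[0,0,0,0,2.0,0,0,8.5,22,-17.3,0,0,0,0,8.5,22,-17.3,0,0,0,0,8.5,22,-17.3,0,0,0,0,8.5,22,-17.3,0,0,0,0,8.5,22,-17.3,0,0,0,0,8.5,22,-17.3,0,0,0,0,8.5,22,-17.3,0,0,0,0,8.5,22,-17.3,0,0,0,0,8.5,22,-17.3,0,0,0,0,8.5,22,-17.3,0,0,0,0,0,0,0,0,0,0,0])

```text
t: 3.75
position: [0.5475, -0.3345, 0.1151]
eef_rot: [-0.706, 0.014, -0.011, 0.708]
contact_force: [-2.1, 1.8, -0.4]
grip_width: 0.497
```

```bash
python3 - <<'E'
from h import *
im=grab('wrist','w2');print(telemetry.state()['grip_width'])
delta([.546,-.3352,.003],np.radians(87.8))
for X in [(.546,-.3352,.028),(.601,-.3373,.036),(.461,-.332,.018)]:print(proj(im,X))
E
```

```text
0.4979580365406801
pos [ 0.5472 -0.3334  0.1168] tool-shift mm (current axes) [ -0.8 113.8  -2.1] rotvec deg [-0.12  0.18 -0.18] shift in target axes [ -1.1 113.8  -1.9]
[280.56699919 210.22322343]
[280.45607885 280.47040182]
[280.69842147  91.72854387]
```

View pics/w2.png

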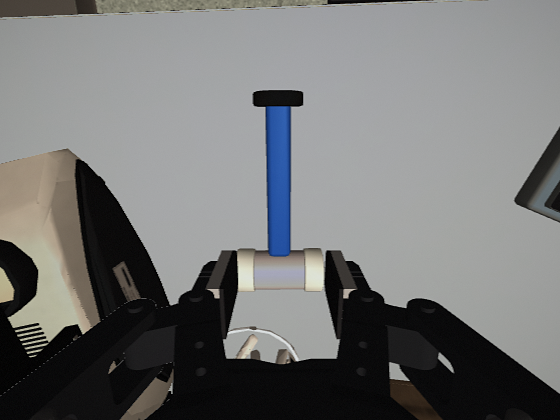

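```bash
python3 - <<'E'
from h import *
im=load('w2')
for n,u,v,z in [('head sil mid',280,270.5,.018),('head sil far',280,291,.018),('butt near',278,91,.0),('butt far',278,91,.036),('butt front top',278,106,.03),('handle L top',267,160,.028),('handle R',291,160,.028)]:print(n,onz(im,u,v,z).round(4))
print(-im['R'].T@im['t'])
# silhouette of cylinder in plane at y=-.337: tangent rays
c=-im['R'].T@im['t']
for hx in (.594,.597,.600,.603):
    d=np.array([c[0]-hx,c[2]-.018]);D=np.hypot(*d);a=np.arctan2(d[1],d[0]);b=np.arccos(.018/D)
    print(hx,[proj(im,(hx+.018*np.cos(a+s*b),-.337,.018+.018*np.sin(a+s*b))).round(1) for s in (1,-1)])
E
```

```text
head sil mid [ 0.6019 -0.3377  0.018 ]
head sil far [ 0.6213 -0.3384  0.018 ]
butt near [ 0.4594 -0.334   0.    ]
butt far [ 0.4615 -0.3338  0.036 ]
butt front top [ 0.4708 -0.3342  0.03  ]
handle L top [ 0.5077 -0.3436  0.028 ]
handle R [ 0.5083 -0.3263  0.028 ]
[ 0.47450594 -0.33306655  0.25813726]
0.594 [array([279.7, 240.1]), array([281.2, 284.2])]
0.597 [array([279.9, 243.4]), array([281.3, 287.5])]
0.6 [array([280. , 246.7]), array([281.4, 290.7])]
0.603 [array([280.1, 250. ]), array([281.6, 293.9])]
```

Request:
play_rows(deltas=[-0.5,20,-2,0,0,0,0,-0.5,20,-1,0,0,0,0,0,20,0,0,0,0,0,0,20,0,0,0,0,0,0,16,0,0,0,0,0,0,10,0,0,0,0,0,0,5,0,0,0,0,0,0,0,0,0,0,0,0,0,0,0,0,0,0])

```text
$.deltas: bad value
```

```bash
python3 - <<'E'
from h import *
im=grab('wrist','w3');delta([.546,-.336,.003],np.radians(87.8));print(telemetry.state()['contact_force'])
E
```

```text
pos [ 0.5474 -0.333   0.1182] tool-shift mm (current axes) [ -1.  115.2  -3.2] rotvec deg [-0.09  0.19 -0.11] shift in target axes [ -1.2 115.2  -3. ]
[0.39312557 1.45521178 0.08625766]
```

View pics/w3.png

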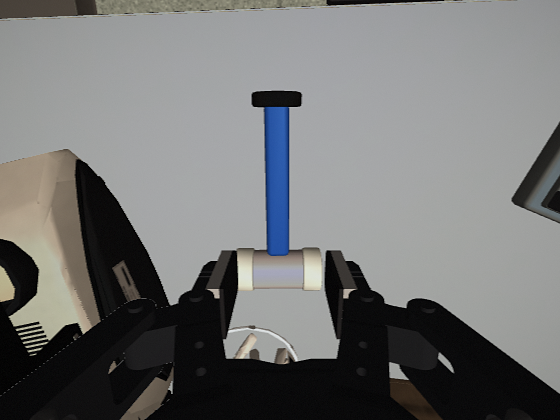

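Request:
play_rows(deltas=[-0.5,20,-2,0,0,0,0,-0.5,20,-1,0,0,0,0,0,20,0,0,0,0,0,0,20,0,0,0,0,0,0,18,0,0,0,0,0,0,10,0,0,0,0,0,0,5,0,0,0,0,0,0,0,0,0,0,0,0,0,0,0,0,0,0,0])

```text
t: 4.6
position: [0.547, -0.3372, 0.0073]
eef_rot: [0.707, -0.012, 0.013, -0.707]
contact_force: [-0.1, -0.2, 0.5]
grip_width: 0.5
```

```bash
python3 - <<'E'
from h import *
im=grab('wrist','w4');delta([.546,-.336,.003],np.radians(87.8));print(telemetry.state()['contact_force'])
E
```

```text
pos [ 0.5471 -0.3375  0.0076] tool-shift mm (current axes) [-1.1  4.6  1.4] rotvec deg [0.05 0.18 0.07] shift in target axes [-1.1  4.6  1.4]
[-0.22431881 -0.17873205 -1.03223193]
```

View pics/w4.png

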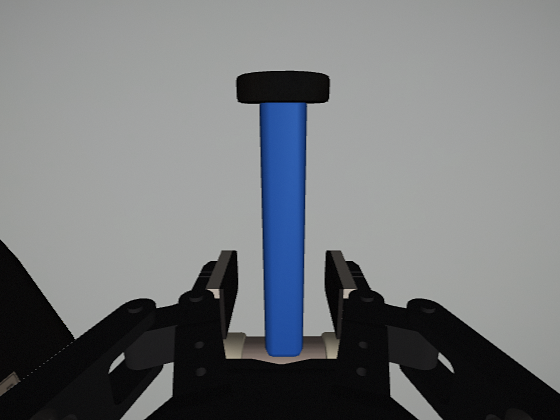

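Request:
play_rows(deltas=[0,3,1,0,0,0,0,0,0,0,0,0,0,0,0,0,0,0,0,0,-1,0,0,0,0,0,0,-1,0,0,0,0,0,0,-1,0,0,0,0,0,0,-1,0,0,0,0,0,0,-1,0,0,0,0,0,0,-1,0,0,0,0,0,0,-1], newtons=100)

```text
t: 5.4
position: [0.5465, -0.3366, 0.0039]
eef_rot: [0.707, -0.012, 0.013, -0.707]
contact_force: [-2.0, 0.2, 7.5]
grip_width: 0.19
```

Request:
play_rows(deltas=[0,-5,0,0,0,0,-1,0,-10,0,0,0,0,-1,0,-15,0,0,0,0,-1,0,-15,0,0,0,0,-1,0,-15,0,0,0,0,-1,0,-15,0,0,0,0,-1,0,-15,0,0,0,0,-1,0,-15,0,0,0,0,-1,0,-5,0,0,0,0,-1,0,0,0,0,0,0,-1])

```text
t: 6.23
position: [0.5472, -0.3369, 0.1152]
eef_rot: [0.708, -0.012, 0.013, -0.706]
contact_force: [0.8, -1.0, -1.3]
grip_width: 0.189
```

```bash
python3 - <<'E'
from h import *
im=grab('wrist','w5');s=telemetry.state();print(s['position'],s['grip_width'],s['contact_force'])
E
```

```text
[ 0.54669224 -0.33650064  0.11398226] 0.18907205281061992 [ 0.5763719   0.30951919 -2.45680992]
```

View pics/w5.png

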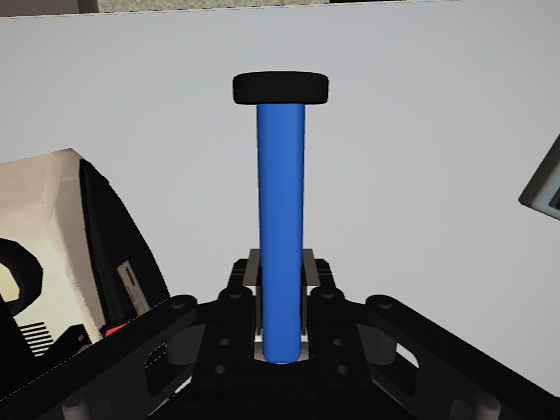

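```bash
python3 - <<'E'
from h import *
delta([.532,.123,.120],np.radians(66.5))
E
```

```text
pos [ 0.5467 -0.3365  0.114 ] tool-shift mm (current axes) [-30.9  -6.4 458.7] rotvec deg [ 0.03 21.47  0.07] shift in target axes [-196.7   -6.   415.5]
```

Request:
play_rows(deltas=[0,-3,10,0,0,0,-1,-2,-3,20,0,0,0,-1,-2,0,30,0,0,0,-1,-3,0,38,0,0,0,-1,-3,0,38,0,0,0,-1,-3,0,38,0,0,0,-1,-3,0,38,0,0,0,-1,-3,0,38,0,0,0,-1,-3,0,38,0,0,0,-1,-3,0,38,0,0,0,-1,-2,0,38,0,0,0,-1,-2,0,38,0,0,0,-1])

```text
t: 7.28
position: [0.5302, 0.0687, 0.1186]
eef_rot: [0.707, -0.013, 0.012, -0.707]
contact_force: [1.5, -0.7, -1.4]
grip_width: 0.188
```

Request:
play_rows(deltas=[-2,0,30,0,0,0,-1,0,0,18,0,0,0,-1,0,0,9,0,3,0,-1,0,0,0,0,6,0,-1,0,0,0,0,6.5,0,-1,0,0,0,0,4,0,-1,0,0,0,0,2,0,-1,0,0,0,0,0,0,-1])

```text
t: 7.95
position: [0.5306, 0.1239, 0.1185]
eef_rot: [0.692, -0.145, 0.144, -0.692]
contact_force: [0.2, 0.4, -2.0]
grip_width: 0.19
```

```bash
python3 - <<'E'
from h import *
im=grab('wrist','w6');grab('top','t6');grab('scene','s6');delta([.532,.123,.026],np.radians(66.5));print(telemetry.state()['grip_width'])
E
```

```text
pos [0.5312 0.1236 0.1189] tool-shift mm (current axes) [ 1.1 92.9 -0.2] rotvec deg [ 0.03  0.07 -0.05] shift in target axes [ 1.  92.9 -0.3]
0.18721400973017222
```

View pics/w6.png

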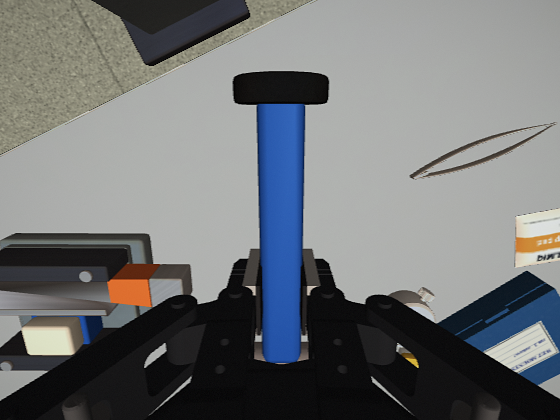

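View pics/t6.png

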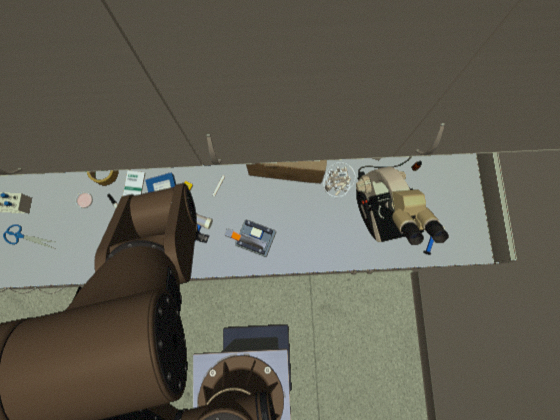

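View pics/s6.png

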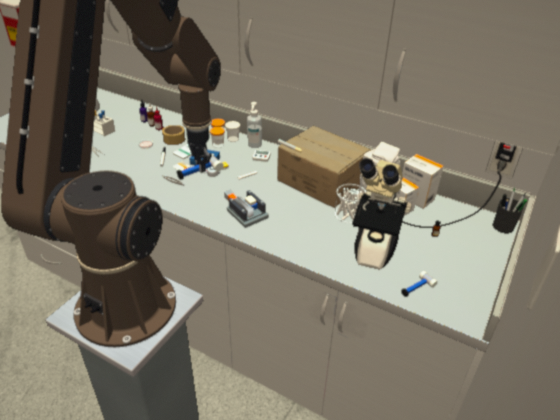

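```bash
python3 - <<'E'
from h import *
im=load('w6')
a=cv2.imread('pics/w6.png');cv2.imwrite('pics/c7.png',cv2.resize(a[220:330,80:200],None,fx=5.4,fy=5.4,interpolation=cv2.INTER_CUBIC))
s=telemetry.state();M=Ro.from_quat(s['eef_rot']).as_matrix()
def rel(u,v,z):
    return (M.T@(onz(im,u,v,z)-s['position'])*1000).round(1)
for n,u,v,z in [('tally',405,300,.03),('tally0',395,310,0),('forceps tip',411,178,.005),('pad',515,265,.003),('yellow',400,358,.02)]:print(n,rel(u,v,z),onz(im,u,v,z).round(3))
E
```

```text
tally [ 77.5  88.8 102.3] [0.643 0.187 0.03 ]
tally0 [108.  118.7 107.3] [0.673 0.179 0.   ]
forceps tip [-20.5 113.8 106. ] [0.554 0.229 0.005]
pad [ 59.6 115.7 209.1] [0.669 0.292 0.003]
yellow [145.4  98.7 108.7] [0.708 0.166 0.02 ]
```

View pics/c7.png

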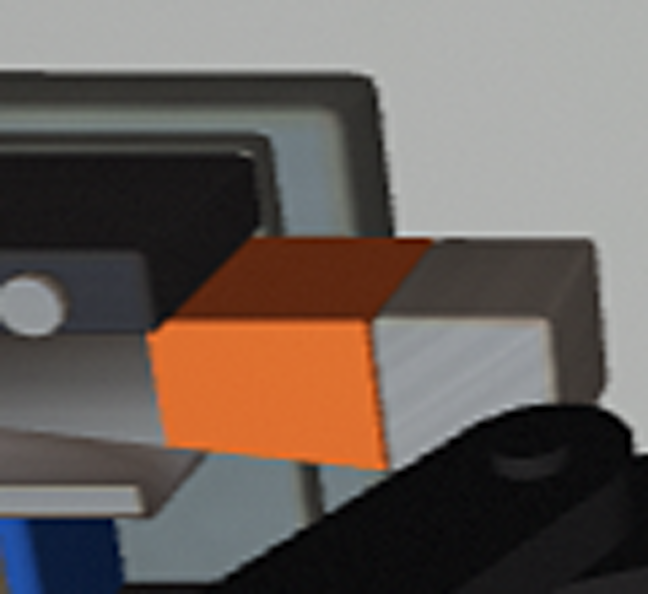

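```bash
python3 - <<'E'
from h import *
im=load('w6')
s=telemetry.state();M=Ro.from_quat(s['eef_rot']).as_matrix()
g=lambda x,y:(80+(x+.5)/5.4-.5,220+(y+.5)/5.4-.5)
for n,q,z in [('outer -x top',(550,318),.053),('outer -x bot',(593,240),.027),('border -x',(372,320),.053),('border +x',(388,468),.053),('clamp end -x top',(150,333),.053),('clampedge +x',(168,443),.053)]:
    X=onz(im,*g(*q),z);print(n,X.round(4),(M.T@(X-s['position'])*1000).round(1))
E
```

```text
outer -x top [0.5419 0.0385 0.053 ] [ 43.8  65.9 -73.8]
outer -x bot [0.5427 0.0366 0.027 ] [ 45.3  91.9 -75.2]
border -x [0.5325 0.0163 0.053 ] [ 44.   65.9 -98. ]
border +x [0.5535 0.0065 0.053 ] [ 67.1  65.9 -98.6]
clamp end -x top [ 0.5221 -0.0124  0.053 ] [  45.8   65.9 -128.4]
clampedge +x [ 0.5377 -0.0195  0.053 ] [  63.    65.9 -128.7]
```

Request:
play_rows(deltas=[1,10,0,0,0,0,-1,0,18,0,0,0,0,-1,0,20,0,0,0,0,-1,0,20,0,0,0,0,-1,0,15,0,0,0,0,-1,0,8,0,0,0,0,-1,0,2,0,0,0,0,-1,0,0,-10,0,0,0,-1,0,0,-10,0,0,0,-1,0,0,0,0,0,0,-1,0,0,0,0,0,0,-1])

```text
t: 9.02
position: [0.5248, 0.104, 0.0271]
eef_rot: [-0.692, 0.144, -0.145, 0.692]
contact_force: [0.6, 0.1, -1.0]
grip_width: 0.19
```

```bash
python3 - <<'E'
from h import *
im=grab('wrist','w7');grab('scene','s7');delta([.532,.123,.026],np.radians(66.5));s=telemetry.state();print(s['grip_width'],s['contact_force'])
b=cv2.imread('pics/s7.png');cv2.imwrite('pics/c8.png',cv2.resize(b[130:240,150:290],None,fx=5.5,fy=5.4,interpolation=cv2.INTER_CUBIC))
E
```

```text
pos [0.5252 0.1046 0.027 ] tool-shift mm (current axes) [-1.1  1.  19.6] rotvec deg [-0.04 -0.06  0.06] shift in target axes [-1.1  1.  19.6]
0.19314263219107056 [-0.02667123 -0.50859074 -1.19528   ]
```

View pics/w7.png

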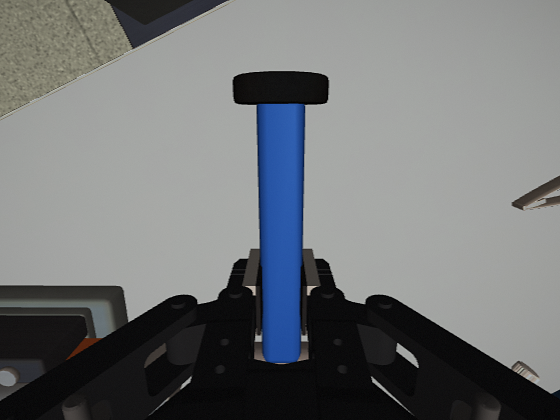

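View pics/c8.png

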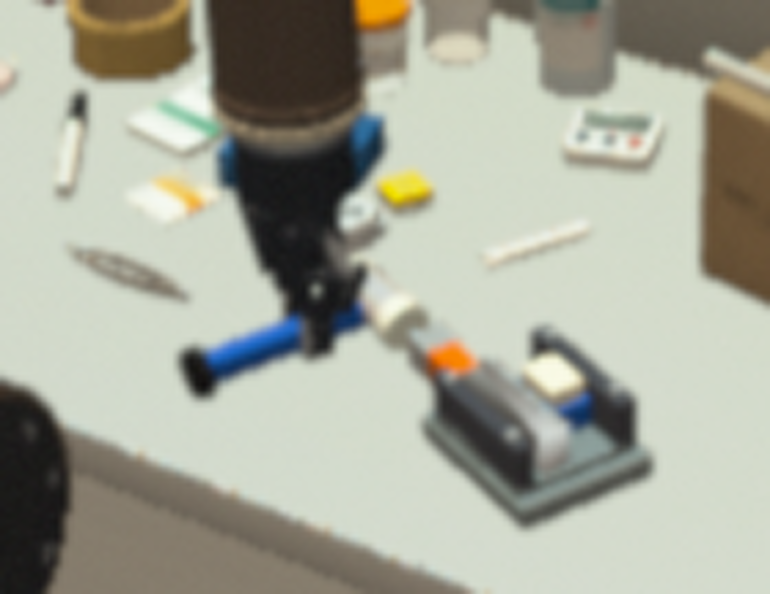

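Request:
play_rows(deltas=[0,0,-8,0,0,0,-1,0,0,-12,0,0,0,-1,0,0,-10,0,0,0,-1,0,0,-4,0,0,0,-1,0,0,0,0,0,0,-1,0,0,0,0,0,0,-1])

```text
t: 9.62
position: [0.5107, 0.073, 0.0263]
eef_rot: [0.692, -0.145, 0.144, -0.692]
contact_force: [0.3, 1.0, -1.5]
grip_width: 0.189
```

```bash
python3 - <<'E'
from h import *
im=grab('wrist','w8');grab('scene','s8');delta([.532,.123,.026],np.radians(66.5));s=telemetry.state();print(s['grip_width'],s['contact_force'])
b=cv2.imread('pics/s8.png');cv2.imwrite('pics/c9.png',cv2.resize(b[150:230,180:290],None,fx=7,fy=7,interpolation=cv2.INTER_CUBIC))
E
```

```text
pos [0.5109 0.0735 0.0262] tool-shift mm (current axes) [-0.4  0.2 53.8] rotvec deg [ 0.02 -0.05 -0.03] shift in target axes [-0.4  0.2 53.8]
0.18765969936174082 [-0.01291974 -0.99571315 -1.81972682]
```

View pics/c9.png

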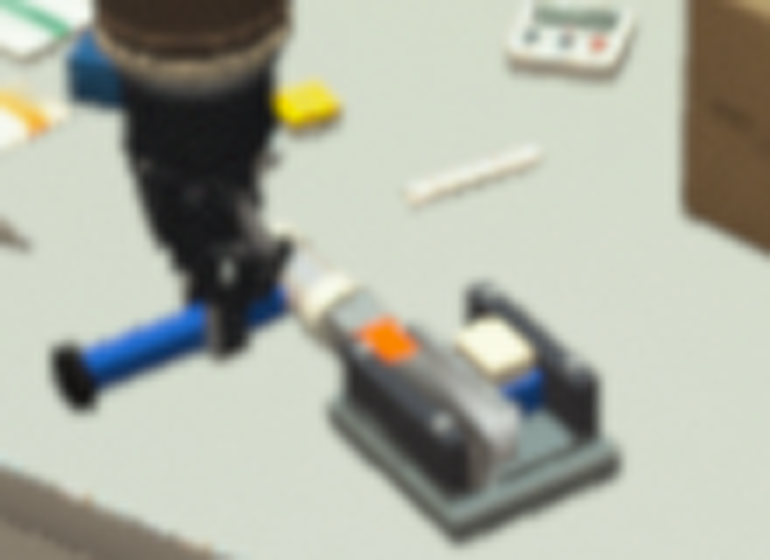

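View pics/w8.png

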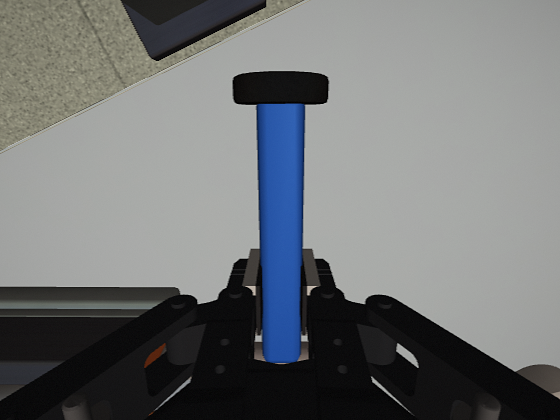

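Request:
play_rows(deltas=[0,0,-2,0,0,0,-1,0,0,-2,0,0,0,-1,0,0,0,0,0,0,-1,0,0,10,0,0,0,-1,0,0,15,0,0,0,-1,0,0,10,0,0,0,-1,0,0,0,0,0,0,-1,0,0,0,0,0,0,-1])

```text
t: 10.38
position: [0.5238, 0.1032, 0.0262]
eef_rot: [-0.692, 0.143, -0.144, 0.692]
contact_force: [-0.3, -0.8, -1.9]
grip_width: 0.19
```

```bash
python3 - <<'E'
from h import *
im=grab('wrist','w9');grab('scene','s9');delta([.532,.123,.026],np.radians(66.5));s=telemetry.state();print(s['grip_width'],s['contact_force'])
b=cv2.imread('pics/s9.png');cv2.imwrite('pics/c10.png',cv2.resize(b[150:230,180:290],None,fx=7,fy=7,interpolation=cv2.INTER_CUBIC))
for tag in ('s6','s8','s9'):
    t=load(tag);m,c=blob(t,(5,150,100),(20,255,255),(215,180,260,225));ap=cv2.approxPolyDP(c[0],1,True)[:,0]
    M=cv2.minAreaRect(c[0]);q=c[0][:,0].astype(float);P=np.array([onz(t,u,v,.053)[:2] for u,v in q]);y=P@[.399,.917];print(tag,cv2.contourArea(c[0]),(np.ptp(y)*1000).round(1),(y.min()*1000).round(1),(y.max()*1000).round(1))
E
```

```text
pos [0.5232 0.1023 0.0262] tool-shift mm (current axes) [-0.2  0.2 22.5] rotvec deg [ 0.02  0.01 -0.02] shift in target axes [-0.2  0.2 22.5]
0.19149838816258738 [-0.50376898 -0.04628645 -1.90282433]
s6 21.0 26.9 196.1 223.0
s8 17.0 26.5 179.5 205.9
s9 18.0 26.4 177.5 203.9
```

View pics/c10.png

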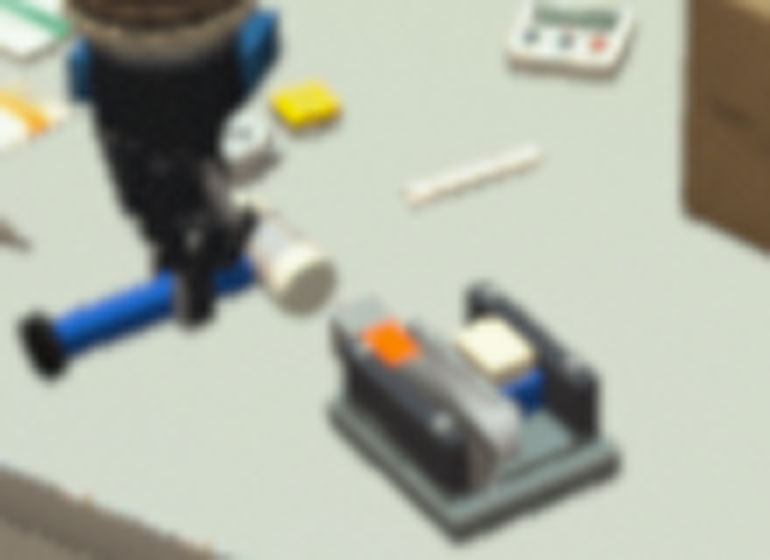

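Request:
play_rows(deltas=[0,0,-8,0,0,0,-1,0,0,-12,0,0,0,-1,0,0,-12,0,0,0,-1,0,0,-6,0,0,0,-1,0,0,-3,0,0,0,-1,0,0,-1,0,0,0,-1,0,0,0,0,0,0,-1])

```text
t: 11.07
position: [0.5063, 0.0637, 0.0264]
eef_rot: [-0.692, 0.145, -0.144, 0.692]
contact_force: [-1.2, 18.5, -2.2]
grip_width: 0.189
```

```bash
python3 - <<'E'
from h import *
delta([.532,.123,.026],np.radians(66.5));s=telemetry.state();print(s['grip_width'],s['contact_force'])
E
```

```text
pos [0.5063 0.0637 0.0264] tool-shift mm (current axes) [-0.1  0.4 64.6] rotvec deg [-0.05 -0.09 -0.03] shift in target axes [-0.   0.4 64.6]
0.18853085562292965 [-1.17798489 18.48315834 -2.15245352]
```

Request:
play_rows(deltas=[0,0,-1.5,0,0,0,-1,0,0,0,0,0,0,-1])

```text
t: 11.23
position: [0.5059, 0.0633, 0.0264]
eef_rot: [-0.692, 0.144, -0.144, 0.693]
contact_force: [-1.0, 32.7, -2.5]
grip_width: 0.191
```

Request:
play_rows(deltas=[0,0,5,0,0,0,-1,0,0,12,0,0,0,-1,0,0,15,0,0,0,-1,0,0,8,0,0,0,-1,0,0,0,0,0,0,-1,0,0,0,0,0,0,-1])

```text
t: 11.73
position: [0.5219, 0.0989, 0.0262]
eef_rot: [0.692, -0.144, 0.144, -0.692]
contact_force: [-0.1, 0.6, -2.1]
grip_width: 0.188
```

```bash
python3 - <<'E'
from h import *
im=grab('wrist','w10');grab('scene','s10');delta([.532,.123,.026],np.radians(66.5));s=telemetry.state();print(s['grip_width'],s['contact_force'])
b=cv2.imread('pics/s10.png');cv2.imwrite('pics/c11.png',cv2.resize(b[150:230,180:290],None,fx=7,fy=7,interpolation=cv2.INTER_CUBIC))
for tag in ('s6','s9','s10'):
    t=load(tag);m,c=blob(t,(5,150,100),(20,255,255),(215,180,260,225))
    q=c[0][:,0].astype(float);P=np.array([onz(t,u,v,.053)[:2] for u,v in q]);y=P@[.399,.917];print(tag,cv2.contourArea(c[0]),(np.ptp(y)*1000).round(1),(y.max()*1000).round(1))
E
```

```text
pos [0.5216 0.0984 0.0262] tool-shift mm (current axes) [-0.3  0.2 26.8] rotvec deg [ 0.02 -0.03 -0.03] shift in target axes [-0.3  0.2 26.8]
0.1888063293156304 [-0.18923212 -0.26255683 -2.39157217]
s6 21.0 26.9 223.0
s9 18.0 26.4 203.9
s10 18.0 26.3 197.0
```

View pics/c11.png

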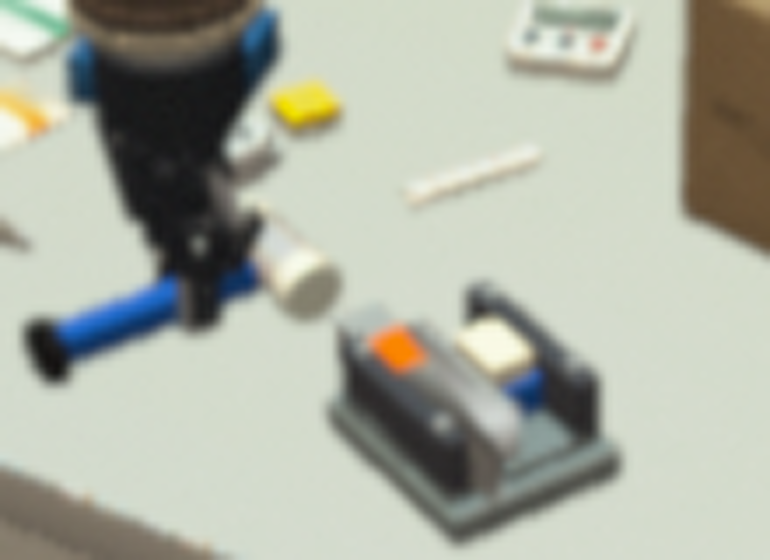

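View pics/w10.png

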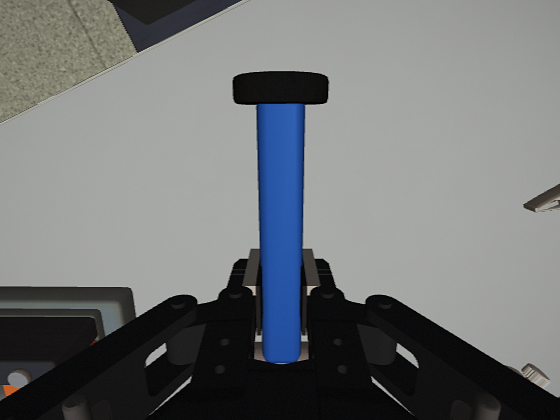

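Request:
play_rows(deltas=[0,6,5,0,0,0,-1,0,8,5,0,0,0,-1,0,5,0,0,0,0,-1,0,2.5,0,0,0,0,-1,0,0,0,0,0,0,-1,0,0,0,0,0,0,-1])

```text
t: 12.33
position: [0.5257, 0.1079, 0.0043]
eef_rot: [0.692, -0.144, 0.144, -0.692]
contact_force: [0.1, -0.2, -1.7]
grip_width: 0.188
```

```bash
python3 - <<'E'
from h import *
s=telemetry.state();print(s['position'],s['grip_width'],s['contact_force'])
E
```

```text
[0.52571013 0.10786753 0.00428604] 0.18792759432373568 [ 0.11783408 -0.24892893 -1.65110083]
```

Request:
play_rows(deltas=[0,0.6,0,0,0,0,-1,0,0,0,0,0,0,-1,0,0,0,0,0,0,-0.5,0,0,0,0,0,0,-0.4,0,0,0,0,0,0,-0.2,0,0,0,0,0,0,0,0,0,0,0,0,0,0,0,0,0,0,0,0,0])

```text
t: 13.0
position: [0.5261, 0.1079, 0.0042]
eef_rot: [-0.692, 0.144, -0.144, 0.692]
contact_force: [0.2, -0.8, -0.1]
grip_width: 0.498
```

Request:
play_rows(deltas=[0,-5,0,0,0,0,0,0,-12,0,0,0,0,0,0,-20,0,0,0,0,0,0,-30,0,0,0,0,0,0,-35,0,0,0,0,0,0,-35,0,0,0,0,0,0,-30,0,0,0,0,0,0,-10,0,0,0,0,0,0,0,0,0,0,0,0,0,0,0,0,0,0,0])

```text
t: 13.83
position: [0.5262, 0.108, 0.182]
eef_rot: [-0.692, 0.144, -0.145, 0.692]
contact_force: [-0.6, 0.9, 0.0]
grip_width: 0.503
```

```bash
python3 - <<'E'
from h import *
im=grab('wrist','w11');grab('scene','s11');s=telemetry.state();print(s['position'],s['grip_width'],s['contact_force'],s['t'])
a=cv2.imread('pics/w11.png');cv2.imwrite('pics/c12.png',cv2.resize(a[180:340,0:260],None,fx=3,fy=3,interpolation=cv2.INTER_CUBIC))
E
```

```text
[0.5253034  0.10784001 0.18041341] 0.49918128650891314 [0.52881914 0.55800738 0.55566957] 13.9333
```

View pics/w11.png

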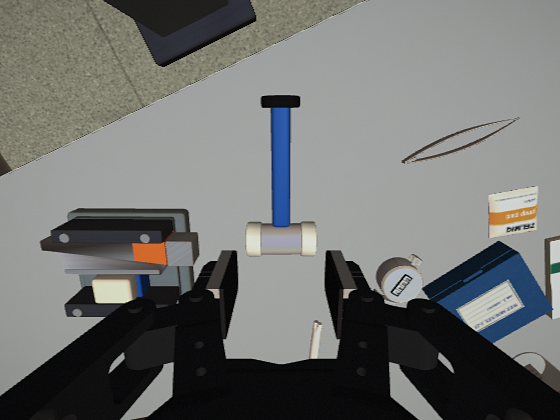

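View pics/s11.png

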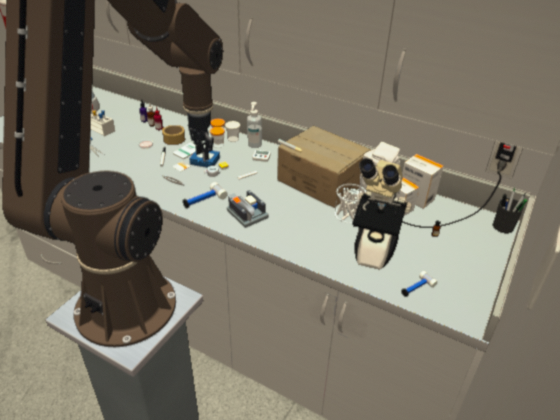

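```bash
python3 - <<'E'
from h import *
y=np.array([.399,.917]);c=np.array([.5299,-.0671])
im=load('w11')
for n,u,v,z in [('border',166,252,.053),('face top near',194,250,.053),('face bottom',198,236,.027),('bar end',166,232,.064),('bolt+',145,238,.064),('bolt-',64,238,.064)]:
    print(n,round(1000*float((onz(im,u,v,z)[:2]-c)@y),1))
print([onz(im,u,v,.018).round(4) for u,v in((281,240),(281,97))])
a=cv2.imread('pics/w11.png');cv2.imwrite('pics/c13.png',cv2.resize(a[190:330,30:210],None,fx=4.2,fy=4.2,interpolation=cv2.INTER_CUBIC))
E
```

```text
border 51.5
face top near 77.7
face bottom 75.3
bar end 57.8
bolt+ 38.7
bolt- -32.6
[array([0.5773, 0.0853, 0.018 ]), array([0.4483, 0.1416, 0.018 ])]
```

View pics/c13.png

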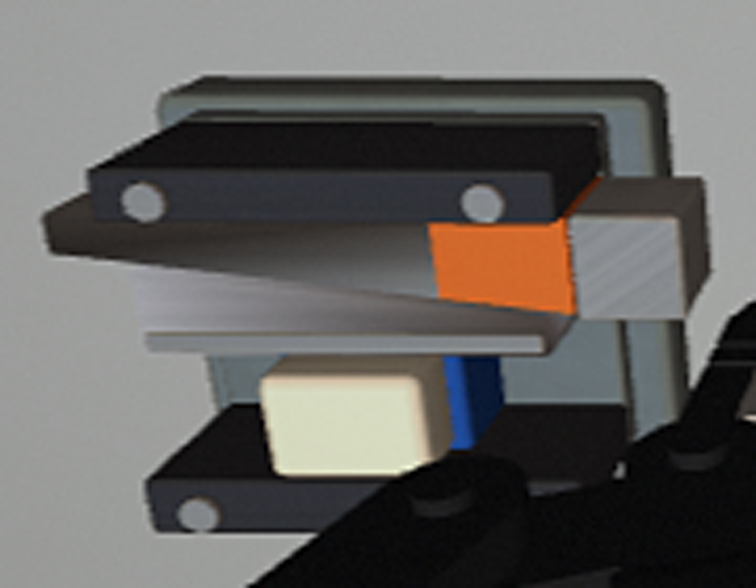

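```bash
python3 - <<'E'
from h import *
y=np.array([.399,.917]);x=np.array([.917,-.399]);c=np.array([.5299,-.0671])
im=load('w11');g=lambda a,b:(30+(a+.5)/4.2-.5,190+(b+.5)/4.2-.5)
for n,q,z in [('bar end top +x',(553,222),.064),('bar end top -x',(552,172),.064),('border -x top',(570,215),.053),('border +x',(576,314),.053),('border -x bot',(603,178),.027),('face -x top',(682,215),.053),('face -x bot',(705,178),.027),('bolt+',(482,203),.064),('bolt-',(143,202),.064),('bolt-2',(198,515),.064),('bar foot end',(605,120),.008)]:
    d=onz(im,*g(*q),z)[:2]-c;print(n,(1000*d@x).round(1),(1000*d@y).round(1))
im=load('w6');g=lambda a,b:(80+(a+.5)/5.4-.5,220+(b+.5)/5.4-.5);print('before')
for n,q,z in [('bar end top',(150,332),.064),('bar end top-x',(148,252),.064),('border -x top',(372,320),.053),('border +x',(388,468),.053),('face -x top',(550,318),.053),('face bot',(593,240),.027),('bolt+',(33,305),.064)]:
    d=onz(im,*g(*q),z)[:2]-c;print(n,(1000*d@x).round(1),(1000*d@y).round(1))
E
```

```text
bar end top +x -34.6 52.6
bar end top -x -45.9 53.6
border -x top -31.5 52.1
border +x -7.5 50.9
border -x bot -30.0 50.8
face -x top -31.5 76.6
face -x bot -30.0 75.1
bolt+ -38.9 38.2
bolt- -39.3 -32.8
bolt-2 37.0 -35.5
bar foot end -38.1 46.0
before
bar end top -35.4 53.8
bar end top-x -46.8 55.3
border -x top -30.9 77.5
border +x -7.7 76.9
face -x top -31.1 101.7
face bot -29.6 100.2
bolt+ -39.4 39.4
```

```bash
python3 -c "
from h import *
print(workorder.finish_job())"
```

```text
the job is handed in; nothing more can be done
None
```

I picked up the larger mallet, drove the wedge home in two blows and laid the mallet back on the worktop. I handed the job in at about 14 s; it reports no verdict.

- **Blows:** The first blow took the wedge in by about 19 mm. I then drew the mallet back more than 30 mm off the face. The second blow went on until the arm felt a hard stop: about 33 N with almost no further movement, against the 4.5 N the wedge takes when sliding.
- **Wedge:** Its face now sits about 75–77 mm from my estimate of the clamp centre, where 75 mm is home. The inner edge of the steel end block measures level with the jaw ends or about 1 mm inside. The orange band is inside the jaws. It still shows from above because the clamp is open on top, and a thin orange edge shows at the jaw mouth in the last close-up.
- **Disagreement:** The camera views give 24–26 mm of total travel, so home depends on the wedge having started 4–6 mm in. That is within the stated 0–8 mm, and it agrees with the hard stop.
- **Mallet:** It lies flat and released, with about 14 cm measured from head to butt. It is about 45 mm clear of the wedge face.
- **Bystanders:** The forceps, prep pad and tally counter look undisturbed in the last pictures. I did not measure their positions again. The robot was kept off the wedge throughout.

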